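Tip two parts crates and dispatch the stamped one

ROBOT

A 6-joint arm with a two-finger parallel gripper is mounted at the origin on the work surface. World frame = base frame: x ahead of the robot, y to its left, z up, the work surface at z = 0. Lengths are in m, angles in rad, forces in N, time in s.
With the tool pointing down it reaches from about 0.325 to 1 m from the base axis. Payload 5.1 kg.
Tool frame: the origin (TCP) lies midway between the tips of the shut fingers; the grasp point (between the pads) lies 19 mm behind it; z points along the fingers, y is the line along which they close (so a half turn about z gives the same grasp; the last joint's range is limited). The gripper opens to 85 mm and grips with 20 to 120 N. Pads are 22 mm wide; open, the fingers measure 114 mm over their backs; the gripper's body (76 mm by 85 mm) begins 54 mm behind the grasp point. The pads swing forward as they close: fully open they stand 13 mm farther back than shut.
Start: joints at [1.142, 0.124, 1.65, -0, 1.367, -0.083], TCP at [0.22, 0.612, 0.231] pointing down, gripper open.
Joint ranges: [-2.61, 2.61], [-1.02, 2.33], [0.03, 2.71], [-1.35, 4.49], [0.32, 2.68], [-2.91, 2.91]. Speed limits (rad/s): [2.57, 2.57, 3.14, 3.14, 3.14, 3.14].

INTERFACE

Orientations are given as [roll, pitch, yaw] about the fixed x, y, z axes, in that order (R = Rz(yaw) Ry(pitch) Rx(roll)).
In Python, from bench import env, vision, job gives the robot as it stands. The module is installed in compiled form; this text tells all that it offers.
- The arm moves only by the shell command python3 -m pendant 'ROWS' [OPENING] [FORCE]. ROWS is JSON, a list of rows, each a list of 6 numbers: the shift along the tool's x, y, z in mm, then the turn, a rotation vector about the tool's x, y, z in degrees. A call has 1 to 12 rows; each row shifts and turns the commanded pose from where the row before left it, along the tool's axes as they then stand; what a row does not reach is not made up. A row lasts 1/8 s, in which the tool goes at most 62.5 mm and 10.7 degrees, less where a joint would pass 70% of its speed; a pose out of reach is approached as far as the arm can. A call is refused whole if a number of a shift passes 62.5 or a number of a turn 10.7, either way. A call with a gripper value outside its range is refused whole. OPENING is the opening in per cent of the stroke, from 0 (shut) to 100 (fully open), set as the call begins (- or left out, the last holds). The fingers move at their own pace and stop on an object; FORCE is the grip in N (left out, the last holds). Time passes only in rows, so rows that do not move let the fingers close. It gives the time, the measured TCP pose, the force, the opening and the grip force at its end, in the units of the state.
- env.observe(): the state, without advancing time (a new reading comes with each control period).
- vision.get_image(name): name is "scene" or "top"; returns (picture, depth): 480x640x3 uint8, blue, green, red; 480x640 float32, m along the optical axis (not along the pixel's ray), 0 where there is no reading.
- vision.camera_model(name): a dict with "fx", "fy", "cx", "cy" (pixels), "pose" (4x4, takes a point from camera to world coordinates). Camera axes: x right, y up, looking along -z (the intrinsics and any distortion apply to the point x, -y, -z); pixel columns grow to the right and rows downward; lengths in m; the calibration is good to about 2 mm. A picture is of the moment at which its call begins. camera_model takes no time and is no camera call.
- job.close_job(): hands the job in; it is judged then, once.
The state is a dict: "t": time; "qpos": joint angles; "qvel": joint speeds; "effort": joint torques, N m; "tool_pos": TCP position; "ee_rot": TCP orientation; "ft_force": force on the tool from outside, world axes, zero at the start; "torque": the same for the moment, N m; "opening": opening from 0.0 (shut) to 1.0 (fully open); "finger_force": force on a finger pad.
Only numpy, scipy, OpenCV 4.12 (cv2) and the standard library are available. Lean on these libraries where they do the work, as an engineer would, in place of code of your own. Each camera call takes 0.05 s, during which the arm holds its last target. There are 200 camera calls.

TASK

One of the two black parts crates is stamped underneath. Without grasping or lifting anything, tip each crate over towards the robot, one after the other, so that both lie on their front sides with their undersides facing away from the robot; then, with the fingers, push the stamped crate sideways, as it lies, until it is wholly between the two white tape lines of the dispatch lane. Leave the other crate lying outside the lane, and leave everything else on the bench alone.

Things in the scene. Friction and masses are not known exactly. Their poses are not given: they have to be found in the camera images.
- crate_a: open-topped black plastic parts crate, upright at first: 80 mm deep (its x), 110 wide (y), 140 high (z), walls 5 mm, heavy 10 mm floor, 0.3 to 0.65 kg, centre of mass about 34 mm above the underside. Origin: centre of its underside; its front (-x side) faces the robot within 0.3 rad. Either of the two places. Lying on its front, its x points up, its mouth faces the robot, its underside faces away
- crate_b: the other crate, same shape, size and mass range as crate_a. Either crate, pushed near its rim, tips over its opposite lower edge (most easily if the finger rises along with the wall) and falls by itself past about 0.85 rad of tilt; pushed low, it slides.
- stamp (a point): centre of the white round stamp (68 mm across) on the underside of the one stamped crate; the crate whose origin it lies at is the stamped one. In pictures it is hidden until that crate lies on its front.
- crate_a_top (a point): centre of the mouth of crate_a, 140 mm from its underside along its z
- crate_a_edge (a point): middle of the front lower edge of crate_a (the edge it tips over); stays on the bench throughout
- crate_b_edge (a point): the same for crate_b
- lane: dispatch lane between the two crates: two straight white tape lines flat on the bench, 15 mm wide, 500 mm long along the lane's x, with 180 mm clear between them (lane's y from -90 to +90 mm). Origin at the lane's centre, on the bench surface. Nothing stands in the near half of the lane.
- tape_roll: roll of tape lying flat, ring 90 mm across, 24 mm high; origin at the centre of its underside. Bystander.
- spray_can: upright metal can, 54 mm across, 150 mm high; origin at the centre of its underside. Bystander.
- screw_jar: glass jar with steel cap, 60 mm across, 75 mm high; origin at the centre of its underside. Bystander.
- mug: white mug, 76 mm across, 90 mm high; origin at the centre of its underside. Bystander.
- wrench: wrench lying on the bench; origin on its underside, its length along its x. Bystander.
- screwdriver: screwdriver lying on the bench; origin on its underside, its length along its x. Bystander.
- socket: upright steel socket, 32 mm across, 40 mm high; origin at the centre of its underside. Bystander.
Not all that is in view belongs to the job. Leave any green look-alike of the crate_b alone. What is shaped like the crate_a but purple is not meant.

How it is judged:
On the way, in this order (a step that is already met when the one before it is completed fails the run):
1. one crate lies on its front, the other still stands (((angle between crate_a's own x axis and vertical below 0.2 rad and angle between crate_b's own z axis and vertical below 0.2 rad) or (angle between crate_b's own x axis and vertical below 0.2 rad and angle between crate_a's own z axis and vertical below 0.2 rad))), for 0.2 s.
2. both crates lie on their fronts (angle between each of crate_a, crate_b's own x axis and vertical below 0.2 rad), for 0.2 s.
3. the stamped crate lies between the lines of the lane (angle between crate_a's own x axis and vertical below 0.2 rad and y of crate_a in the frame of lane between -0.035 and 0.035 m and y of crate_a_top in the frame of lane between -0.035 and 0.035 m), for 0.2 s.
At the end, for the whole second after the job is handed in: Both crates lie at rest on their fronts (own x within 0.2 rad of straight up). The stamped one is between the lines: centres of underside and mouth within 35 mm of the lane's centre line. The other one's underside centre is over 120 mm from it (all of step 3 and angle between crate_b's own x axis and vertical below 0.2 rad and linear speed of each of crate_a, crate_b below 0.02 m/s and angular speed of each of crate_a, crate_b below 0.1 rad/s and not (y of crate_b in the frame of lane between -0.12 and 0.12 m)); the robot touches nothing.
It fails at once if a crate is lifted off the bench, or tipped any way but towards the robot (its front lower edge rises above 30 mm) (height (world z) of any of crate_a_edge, crate_b_edge above 0.03 m).
It fails at once if the unstamped crate is pushed into the dispatch lane (y of crate_b in the frame of lane between -0.09 and 0.09 m).
It fails at once if a bystander is moved by more than 25 mm (distance of any of tape_roll, spray_can, screw_jar, mug, wrench, screwdriver, socket from where it was at the start of the episode above 0.025 m).
It also fails if it takes over 72 s, if anything falls off the work surface, if the arm or the gripper's body presses on something with over 40 N, if the wrist force passes 120 N, or if a joint passes its speed limit or range.

## Working session

There is one attempt and no reset: what is moved stays moved. The work goes in short steps, Python scripts to look and compute and a shell command to move; the robot and the scene stay as the last step left them, time stands still between calls to the robot, and variables do not carry over. Pictures are saved under pics/ and viewed, at most 10 in all, crops included, and the job is handed in when it is done.

```bash
mkdir -p pics
cat > h.py <<'E'
import numpy as np, cv2
from bench import env, vision, job
def cloud(n):
    im,d=vision.get_image(n); m=vision.camera_model(n)
    v,u=np.mgrid[:480,:640]
    p=np.stack([(u-m['cx'])/m['fx']*d,-(v-m['cy'])/m['fy']*d,-d,np.ones_like(d)],-1)
    w=(p@np.array(m['pose']).T)[...,:3]; w[d==0]=np.nan
    return im,w
E
python3 - <<'E'
from h import *
for n in('scene','top'):
    im,w=cloud(n); cv2.imwrite(f'pics/{n}0.png',im); np.save(f'{n}0.npy',w)
    m=vision.camera_model(n); print(n,m.keys(),np.round(m['pose'],2).tolist())
s=env.observe(); print(s['tool_pos'],s['ee_rot'],s['ft_force'],s['t'])
E
```

```text
scene dict_keys(['fx', 'fy', 'cx', 'cy', 'pose']) [[0.59, -0.51, 0.63, 1.3], [0.81, 0.36, -0.47, -0.6], [0.01, 0.78, 0.62, 0.88], [0.0, 0.0, 0.0, 1.0]]
top dict_keys(['fx', 'fy', 'cx', 'cy', 'pose']) [[-0.03, 0.99, -0.16, 0.3], [-1.0, -0.02, 0.01, -0.02], [0.01, 0.16, 0.99, 1.43], [0.0, 0.0, 0.0, 1.0]]
[0.22010792 0.61099475 0.2301683 ] [-3.13965189e+00 -1.45056438e-04  2.79576822e+00] [-0.62384382  0.09152999 -0.27907552] 0.1
```

View pics/top0.png

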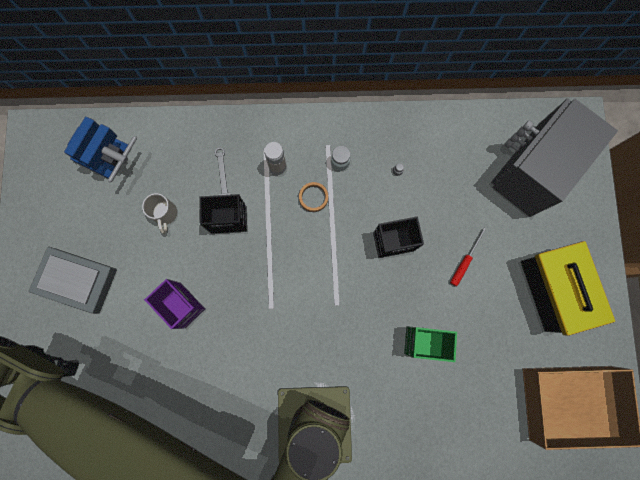

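View pics/scene0.png

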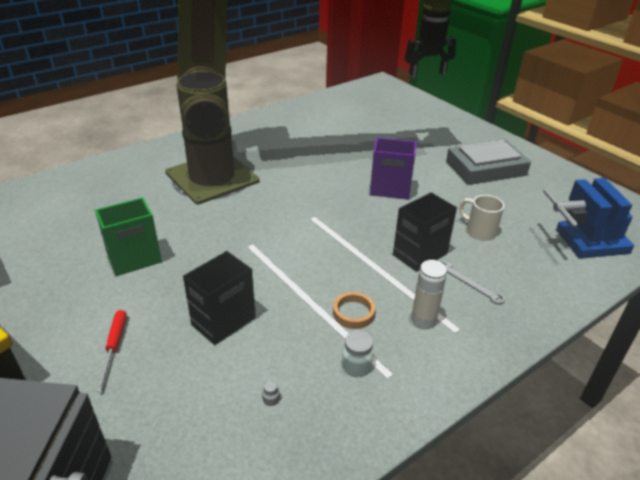

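Top view: upright black crates at (222,213) and (399,237). The purple one at (175,303) and the green one at (432,343) are decoys by colour, so the black pair fits the description. I'll measure and confirm with a crop.

```bash
cat > m.py <<'E'
from h import *
w=np.load('top0.npy'); im=cv2.imread('pics/top0.png')
for nm,(c,r) in dict(L=(222,213),R=(399,237),purple=(175,303),green=(432,343)).items():
    v,u=np.mgrid[:480,:640]
    k=(abs(u-c)<40)&(abs(v-r)<40)&(w[...,2]>.13)&(w[...,2]<.15)
    P=w[k][:,:2]; (x,y),s,a=cv2.minAreaRect((P*1000).astype(np.float32)); b=cv2.boxPoints(((x,y),s,a))
    print(nm,k.sum(),round(x),round(y),np.round(s),round(a,1),b.round().tolist())
for nm,(c,r) in dict(tape=(313,196),can=(274,151),jar=(341,156),mug=(155,207),wr1=(221,152),wr2=(226,192),sd1=(455,283),sd2=(483,231),socket=(399,169)).items():
    print(nm,np.round(np.nanmedian(w[r-2:r+3,c-2:c+3].reshape(-1,3),0),3))
g=im.min(2)>180
pts=[]
for lo,hi in((255,275),(325,340)):
    k=g.copy();k[:165]=0;k[310:]=0;k[:,:lo]=0;k[:,hi:]=0
    P=w[k];P=P[abs(P[:,2])<.01]; vx,vy,x,y=cv2.fitLine(P[:,:2].astype(np.float32),cv2.DIST_HUBER,0,.01,.01).ravel()
    print('line',vx,vy,x,y,P[:,0].min(),P[:,0].max(),'y at x=.5',y+(0.5-x)*vy/vx)
cv2.imwrite('pics/crop0.png',cv2.resize(im[130:370,130:470],None,fx=2.3,fy=2.3,interpolation=2))
E
python3 m.py
```

```text
L 326 605 247 [ 82. 111.] 2.0 [[562.0, 301.0], [566.0, 190.0], [647.0, 193.0], [643.0, 304.0]]
R 322 524 -253 [ 82. 111.] 9.6 [[474.0, -205.0], [493.0, -314.0], [573.0, -301.0], [555.0, -191.0]]
purple 366 349 381 [112.  82.] 42.6 [[280.0, 373.0], [335.0, 313.0], [418.0, 388.0], [362.0, 449.0]]
green 327 223 -327 [112.  80.] 82.3 [[176.0, -377.0], [256.0, -388.0], [271.0, -277.0], [191.0, -266.0]]
tape [ 0.672 -0.013  0.001]
can [0.764 0.093 0.152]
jar [ 0.772 -0.099  0.077]
mug [0.647 0.47  0.008]
wr1 [0.817 0.27  0.007]
wr2 [0.691 0.254 0.007]
sd1 [ 0.391 -0.426  0.025]
sd2 [ 0.547 -0.526  0.005]
socket [ 0.739 -0.275  0.04 ]
line 0.9996941 0.0247333 0.5333047 0.12345728 0.33577435999627325 0.7330313480488306 y at x=.5 0.12263329
line 0.99967045 0.025670797 0.5391635 -0.07098206 0.3396437323547192 0.7558927959171902 y at x=.5 -0.07198775
```

View pics/crop0.png

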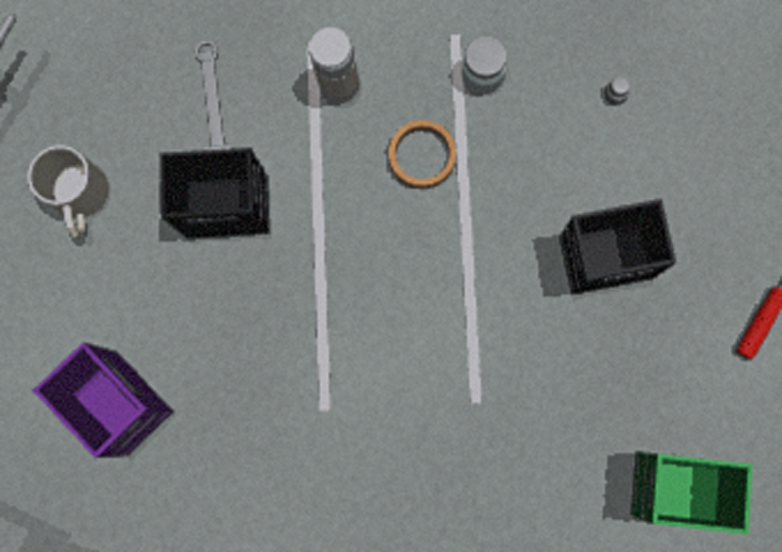

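Crop confirms two black open crates, at (212,192) left and (618,246) right. The purple (103,400) and green (692,492) boxes are decoys. I'll start with the left one.

```bash
cat > g.py <<'E'
# usage: g.py x y z(mm) yaw(deg): tool-frame shift/turn still needed
import sys; from h import *; from scipy.spatial.transform import Rotation as Ro
s=env.observe(); R=Ro.from_euler('xyz',s['ee_rot']); x,y,z,a=map(float,sys.argv[1:])
T=Ro.from_euler('xyz',[180,0,a],degrees=True)
print('t',s['t'],'pos',np.round(s['tool_pos']*1000,1),'F',np.round(s['ft_force'],1),'q',np.round(s['qpos'],2))
d=np.array([x,y,z])-s['tool_pos']*1000
print('turn deg',np.round((R.inv()*T).as_rotvec(degrees=True),1),'shift(after turn)',np.round(T.inv().apply(d),1),'(now)',np.round(R.inv().apply(d),1))
E
python3 -m pendant '[[0,0,0,0,0,-7.3],[0,0,0,0,0,-7.3],[0,0,0,0,0,-7.3],[-37,-31,0,0,0,0],[-37,-31,0,0,0,0],[-37,-31,0,0,0,0],[-37,-31,0,0,0,0],[-37,-31,0,0,0,0],[-37,-31,0,0,0,0],[-37,-31,0,0,0,0],[-37,-31,0,0,0,0],[-37,-31,0,0,0,0]]' 0; python3 g.py 678 250 128 182
```

```text
t: 1.6
tool_pos: [0.5641, 0.3436, 0.2306]
ee_rot: [-3.141, -0.001, -3.105]
ft_force: [0.0, -0.5, -0.6]
opening: 0.001
finger_force: 0.0
t 1.6 pos [564.1 343.6 230.6] F [ 0.  -0.5 -0.6] q [ 0.47  0.15  1.63  0.    1.37 -1.14]
turn deg [-0.  -0.1  0.1] shift(after turn) [-110.6  -97.5  102.6] (now) [-110.5  -97.6  102.6]
```

```bash
python3 -m pendant '[[-37,-32,0,0,0,0],[-37,-32,0,0,0,0],[-34,-31,0,0,0,0],[0,0,0,0,0,0],[0,0,34,0,0,0],[0,0,34,0,0,0],[0,0,34,0,0,0],[0,0,0,0,0,0]]'; python3 g.py 656 250 128 182
```

```text
t: 2.6
tool_pos: [0.6712, 0.2538, 0.1247]
ee_rot: [-3.14, -0.008, -3.104]
ft_force: [-0.3, 0.6, -1.2]
opening: -0.002
finger_force: 0.0
t 2.6 pos [671.2 253.8 124.7] F [-0.3  0.6 -1.2] q [ 0.29  0.35  1.57  0.    1.23 -1.32]
turn deg [-0.1 -0.5  0.1] shift(after turn) [15.4 -3.3 -3.3] (now) [15.4 -3.3 -3.2]
```

```bash
python3 -m pendant '[[8,-3,0,0,0,0],[8,0,0,0,0,0],[10,0,-5,0,0,0],[10,0,-5,0,0,0],[10.5,0,-4,0,0,0],[10.5,0,-4,0,0,0]]'; python3 -c "
from h import *
im,w=cloud('scene'); cv2.imwrite('pics/s1.png',im[120:400,150:560])"
```

```text
t: 3.35
tool_pos: [0.6176, 0.2488, 0.1485]
ee_rot: [3.141, 0.002, -3.105]
ft_force: [0.7, 0.2, 1.9]
opening: -0.001
finger_force: 0.8
```

View pics/s1.png

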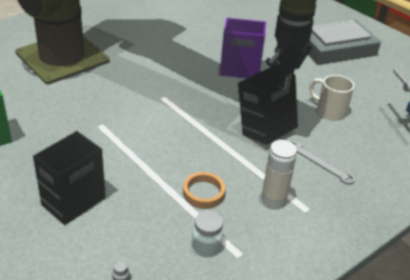

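The left crate (268,105 in the crop) tilts towards the robot with the finger near its rim. Continuing.

```bash
python3 -m pendant '[[11,0,-1,0,0,0],[11,0,0,0,0,0],[11,0,0,0,0,0],[11,0,0,0,0,0],[11,0,1,0,0,0],[11,0,1,0,0,0],[11,0,1,0,0,0],[11,0,1,0,0,0],[8,0,0,0,0,0],[0,0,0,0,0,0],[0,0,-40,0,0,0],[0,0,-40,0,0,0]]'; python3 -c "
from h import *
im,w=cloud('scene'); cv2.imwrite('pics/s2.png',im[120:400,150:560]); np.save('s2.npy',w)"
```

```text
t: 4.9
tool_pos: [0.5218, 0.2451, 0.2248]
ee_rot: [-3.141, -0.001, -3.105]
ft_force: [0.4, 0.5, 1.1]
opening: -0.002
finger_force: 0.0
```

View pics/s2.png

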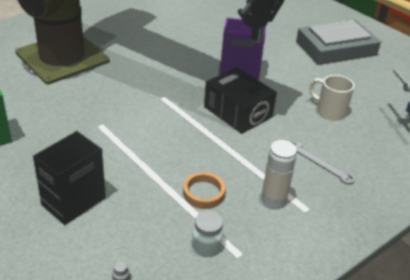

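The left crate lies on its front, with a ring-like mark on its underside at (260,112). Now the right crate.

```bash
python3 -m pendant '[[0,0,0,0,0,-7.6],[-1,-45,0,0,0,0],[-1,-45,0,0,0,0],[-1,-45,0,0,0,0],[-1,-45,0,0,0,0],[-1,-45,0,0,0,0],[-1,-45,0,0,0,0],[-1,-45,0,0,0,0],[-1,-45,0,0,0,0],[-1,-45,0,0,0,0],[-1,-45,0,0,0,0],[0,0,0,0,0,0]]'; python3 g.py 595 -241 127 189.6
```

```text
t: 6.45
tool_pos: [0.6078, -0.1997, 0.224]
ee_rot: [-3.141, 0.0, -2.976]
ft_force: [0.4, 0.3, -0.5]
opening: 0.002
finger_force: 0.0
t 6.45 pos [ 607.8 -199.7  224. ] F [ 0.4  0.3 -0.5] q [-0.4   0.11  1.68 -0.    1.35 -2.14]
turn deg [-0.   0.  -0.1] shift(after turn) [ 19.5 -38.6  97. ] (now) [ 19.4 -38.6  97.1]
```

```bash
python3 -m pendant '[[19.5,-38.6,0,0,0,0],[0,0,0,0,0,0],[0,0,33,0,0,0],[0,0,33,0,0,0],[0,0,31,0,0,0],[0,0,0,0,0,0],[9,0,0,0,0,0],[9,0,0,0,0,0],[10,0,-5,0,0,0],[10,0,-5,0,0,0],[10.5,0,-4,0,0,0],[10.5,0,-4,0,0,0]]';python3 g.py 595 -241 127 189.6; python3 -m pendant '[[11,0,-1,0,0,0],[11,0,0,0,0,0],[11,0,0,0,0,0],[11,0,0,0,0,0],[11,0,1,0,0,0],[11,0,1,0,0,0],[11,0,1,0,0,0],[11,0,1,0,0,0],[8,0,0,0,0,0],[0,0,0,0,0,0],[0,0,-40,0,0,0],[0,0,-40,0,0,0]]'
python3 - <<'E'
from h import *
im,w=cloud('scene'); np.save('s3.npy',w); cv2.imwrite('pics/s3full.png',im)
cv2.imwrite('pics/s3.png',cv2.resize(im[180:400,150:520],None,fx=2.1,fy=2.1,interpolation=2))
E
```

```text
t: 7.95
tool_pos: [0.5362, -0.2483, 0.1463]
ee_rot: [-3.141, 0.001, -2.973]
ft_force: [1.1, 0.9, 1.1]
opening: -0.001
finger_force: 0.8
t 7.95 pos [ 536.2 -248.3  146.3] F [1.1 0.9 1.1] q [-0.52  0.06  1.86  0.    1.21 -2.26]
turn deg [-0.   0.1  0.1] shift(after turn) [-59.1  -2.6  19.3] (now) [-59.1  -2.7  19.4]
t: 9.45
tool_pos: [0.4418, -0.2638, 0.2228]
ee_rot: [3.141, -0.001, -2.972]
ft_force: [1.1, -0.7, 0.2]
opening: 0.001
finger_force: 0.0
```

View pics/s3.png

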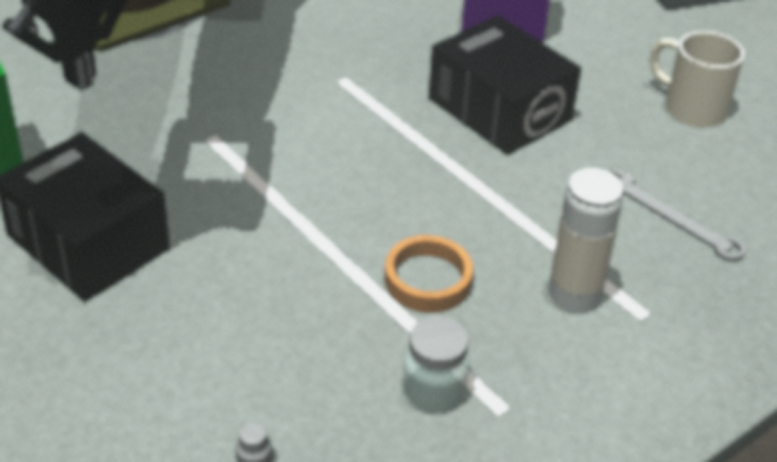

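Both crates lie on their fronts. The left one shows the white ring stamp at (545,110) and the right one's underside at (125,255) is plain, so the left one goes into the lane. Next I measure both.

```bash
cat > ms.py <<'E'
from h import *
im,w=cloud('top')
for nm,(x0,x1,y0,y1) in dict(L=(.38,.62,-.06,.34),R=(.32,.56,-.40,-.14)).items():
    k=(w[...,2]>.07)&(w[...,2]<.09)&(w[...,0]>x0)&(w[...,0]<x1)&(w[...,1]>y0)&(w[...,1]<y1)
    P=(w[k][:,:2]*1000).astype(np.float32)
    c,s,a=cv2.minAreaRect(P); b=cv2.boxPoints((c,s,a)); b=b[np.argsort(b[:,0])]
    n,f=b[:2].mean(0),b[2:].mean(0); ax=(f-n)/np.linalg.norm(f-n)
    lane=lambda p:(p[1]-25.3-.0252*(p[0]-500))
    print(nm,k.sum(),np.round(s),'mouth',n.round(),'bottom',f.round(),'yaw',np.degrees(np.arctan2(ax[1],ax[0])).round(1),'lane y',lane(n).round(1),lane(f).round(1))
E
python3 ms.py; python3 g.py 500 340 220 270
```

```text
L 1904 [141. 112.] mouth [422. 240.] bottom [563. 246.] yaw 2.5 lane y 216.7 219.3
R 325 [136.  53.] mouth [ 416. -261.] bottom [ 467. -276.] yaw -15.5 lane y -284.7 -300.1
t 9.55 pos [ 444.6 -265.8  228.4] F [0.1 0.5 0.3] q [-0.64 -0.18  1.95  0.    1.36 -2.38]
turn deg [ -0.6   0.  -80.3] shift(after turn) [-605.8  -55.4    8.4] (now) [-156.7  587.8    5.2]
```

```bash
python3 -m pendant '[[0,0,0,0,0,9.7],[0,0,0,0,0,9.7],[0,0,0,0,0,9.7],[0,0,0,0,0,9.7],[0,0,0,0,0,9.7],[0,0,0,0,0,9.7],[0,0,0,0,0,9.7],[0,0,0,0,0,9.7],[0,0,0,0,0,9.7],[0,0,0,0,0,9.7]]' 70; python3 g.py 515 340 228 92.5
```

```text
t: 10.8
tool_pos: [0.442, -0.2639, 0.2216]
ee_rot: [-3.141, -0.001, 1.612]
ft_force: [-0.3, -0.4, -0.1]
opening: 0.703
finger_force: 0.0
t 10.8 pos [ 442.  -263.9  221.6] F [-0.3 -0.4 -0.1] q [-0.64 -0.17  1.96  0.    1.36 -0.68]
turn deg [-0.  -0.  -0.1] shift(after turn) [600.1  99.3  -6.4] (now) [600.3  98.1  -6.1]
```

```bash
python3 -m pendant '[[50,8,0,0,0,0],[50,8,0,0,0,0],[50,8,0,0,0,0],[50,8,0,0,0,0],[50,8,0,0,0,0],[50,8,0,0,0,0],[50,8,0,0,0,0],[50,8,0,0,0,0],[50,8,0,0,0,0],[50,8,0,0,0,0],[50,8,0,0,0,0],[0,0,0,0,0,0]]'; python3 g.py 515 340 228 92.5; python3 ms.py
```

```text
t: 12.3
tool_pos: [0.5036, 0.2923, 0.2213]
ee_rot: [-3.14, 0.0, 1.622]
ft_force: [-0.1, -1.0, 0.1]
opening: 0.7
finger_force: 0.0
t 12.3 pos [503.6 292.3 221.3] F [-0.1 -1.   0.1] q [ 0.43 -0.02  1.81  0.    1.35  0.38]
turn deg [-0.1  0.   0.4] shift(after turn) [47.1 13.4 -6.7] (now) [47.  13.8 -6.7]
L 1744 [141. 112.] mouth [422. 239.] bottom [563. 245.] yaw 2.4 lane y 215.9 218.1
R 1929 [140. 113.] mouth [ 343. -283.] bottom [ 481. -259.] yaw 9.9 lane y -304.6 -284.1
```

```bash
python3 -m pendant '[[47,13.5,0,0,0,0],[0,0,0,0,0,0],[0,0,39,0,0,0],[0,0,39,0,0,0],[0,0,39,0,0,0],[0,0,39,0,0,0],[0,0,39,0,0,0],[0,0,0,0,0,0]]'; python3 g.py 515 310 26 92.5
```

```text
t: 13.35
tool_pos: [0.5124, 0.334, 0.0235]
ee_rot: [-3.134, 0.004, 1.616]
ft_force: [0.6, 0.1, 0.4]
opening: 0.697
finger_force: 0.0
t 13.35 pos [512.4 334.   23.5] F [0.6 0.1 0.4] q [ 0.49  0.26  1.87 -0.    1.02  0.44]
turn deg [-0.4  0.2  0.1] shift(after turn) [-24.    1.5  -2.5] (now) [-24.1   1.4  -2.4]
```

```bash
python3 -m pendant '[[-10,0,0,0,0,0],[-10,0,0,0,0,0],[-10,0,0,0,0,0],[-10,0,0,0,0,0],[-10,0,0,0,0,0],[-10,0,0,0,0,0],[-10,0,0,0,0,0],[-10,0,0,0,0,0],[-10,0,0,0,0,0],[-10,0,0,0,0,0]]'; python3 g.py 515 95 24 92.5; python3 ms.py
```

```text
t: 14.6
tool_pos: [0.5199, 0.2364, 0.0272]
ee_rot: [-3.141, 0.0, 1.618]
ft_force: [-0.5, 2.9, 0.8]
opening: 0.703
finger_force: 0.0
t 14.6 pos [519.9 236.4  27.2] F [-0.5  2.9  0.8] q [ 0.33  0.17  1.97 -0.    1.    0.29]
turn deg [-0.   0.   0.2] shift(after turn) [-141.1  -11.1    3.2] (now) [-141.   -11.6    3.2]
L 1403 [141.  94.] mouth [425. 153.] bottom [566. 161.] yaw 3.3 lane y 129.4 134.0
R 1933 [140. 112.] mouth [ 343. -283.] bottom [ 481. -259.] yaw 9.8 lane y -304.3 -284.0
```

```bash
python3 -m pendant '[[-12,0,0,0,0,0],[-12,0,0,0,0,0],[-12,0,0,0,0,0],[-12,0,0,0,0,0],[-12,0,0,0,0,0],[-12,0,0,0,0,0],[-12,0,0,0,0,0],[-12,0,0,0,0,0],[-12,0,0,0,0,0],[-12,0,0,0,0,0],[-12,0,0,0,0,0],[-5,0,0,0,0,0]]'; python3 -m pendant '[[0,0,0,0,0,0],[20,0,0,0,0,0],[30,0,0,0,0,0],[0,0,-50,0,0,0],[0,0,-50,0,0,0],[0,0,-50,0,0,0],[60,0,0,0,0,0],[60,0,0,0,0,0],[60,0,0,0,0,0],[0,0,0,0,0,0],[0,0,0,0,0,0]]'; python3 ms.py; python3 -c "
from h import *
im,w=cloud('scene'); cv2.imwrite('pics/s4.png',im)"
```

```text
t: 16.15
tool_pos: [0.5265, 0.0995, 0.0274]
ee_rot: [3.142, -0.0, 1.617]
ft_force: [-0.5, 2.0, -0.1]
opening: 0.701
finger_force: 0.0
t: 17.52
tool_pos: [0.515, 0.3309, 0.177]
ee_rot: [-3.141, 0.001, 1.619]
ft_force: [-0.9, -0.6, -0.1]
opening: 0.703
finger_force: 0.0
L 1867 [140. 112.] mouth [432.  26.] bottom [572.  33.] yaw 2.8 lane y 2.1 5.5
R 1928 [140. 113.] mouth [ 343. -283.] bottom [ 481. -259.] yaw 9.7 lane y -303.9 -283.9
```

View pics/s4.png

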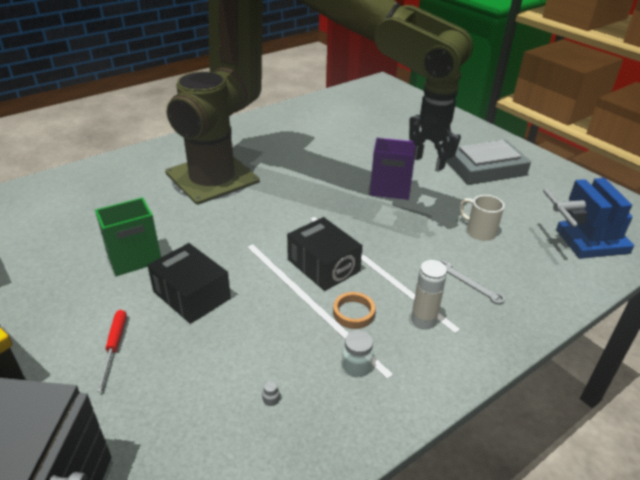

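The stamped crate (325,253) lies between the lines. The other (190,283) lies outside the lane, bystanders are in place, and the robot is clear.

```bash
python3 -c "
from bench import job; print(job.close_job())"
```

```text
the job is handed in; nothing more can be done
None
```

Both crates lie on their fronts; the stamped one is in the lane, about 2–6 mm off its centre line, the other is about 285 mm outside it, and the job is handed in (no verdict was returned).

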